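Pop the battery hatch of the torque tester

TASK

Press down once on the ribbed free end of the battery hatch on top of the torque tester so that its push latch lets go, then take the fingers away and let the hatch spring up by itself. Watch it for about two seconds, untouched, to be sure it stays open, and leave it standing open. Only press, without leaning heavily on it: do not grip the hatch or push it back, do not lift or shove the tester, and leave the spray can, tap wrench and parts bin alone.

Things in the scene. Friction and masses are not known exactly. Their poses are not given: they have to be found in the camera images.
- tester: torque tester loose on four rubber feet: grey case 200 (x) x 180 (y) x 75 mm high, 3 kg; origin at the centre of its underside, z up. The battery hatch fills the front (-x) half of its top; behind it are a black display (top 85 mm up) and a round test head with square drive (101 mm up). Turned any way about z, on either side of the bench, the vise on the other.
- hatch (a joint): hatch angle, rad: 0 to 0.02 latched shut, negative pressed in (rigid stop -0.125), positive open (stop 1.25). The latch lets go once the press point has been pushed in 8 mm (-0.09; stop at 10.5 mm) and is released; a damped spring then swings the hatch to its open stop in about 3 s. Pressing in takes 2 to 6 N; 10 N is felt only at the stop. Pushing the open hatch fully in latches it again.
- hatch_press (a point): point to press on the hatch's top face, in its ribbed thumb patch: 85 mm from the hinge line, 17 mm from the free end, 87 mm above the bench when latched. Hatch: grey plastic plate 98 (tester x) x 70 (y) x 7 mm, its top 12 mm proud of the case round it. Axes with the hatch shut as the tester's (x from free end to hinge, z up). Open, the free end stands about 95 mm above the hinge line.
- hatch_hinge (a point): middle of the hatch's hinge line (a steel barrel along the tester's y), 83 mm above the bench and 22 mm to the +x side of the tester's centre
- vise: bench vise bolted to the bench, about 230 x 150 mm, with a drilled steel plate clamped in it up to 240 mm high; origin at the centre of its foot, on the bench
- can: spray can standing upright, 65 mm diameter, 198 mm high, origin at the centre of its base; loose, leave alone
- tap_wrench: steel tap wrench lying flat, 174 mm long along its own x, 26 mm wide, 18 mm high; origin at its middle, on the bench; loose, leave alone
- parts_bin: small open red bin with nuts, 120 x 90 x 55 mm; origin at the centre of its underside; loose, leave alone

How it is judged:
On the way, in this order (a step that is already met when the one before it is completed fails the run):
1. the hatch is pressed in by the fingers to its latch point (below -0.06 rad) (value of joint hatch below -0.06 rad and contact force between the fingers and hatch above 0.5 N), for 0.05 s.
2. the hatch has sprung open (above 1.1 rad) and stays so for 1.5 s, untouched (value of joint hatch above 1.1 rad and contact force between each of the arm, the fingers and hatch below 0.1 N), for 1.5 s.
At the end, for the whole second after the job is handed in: The hatch stands open on its own (above 1.1 rad, still), after having been seen open and untouched for 1.5 s; the tester stands flat within 20 mm of where it was; can, tap wrench and bin are within 30 mm of where they were (value of joint hatch above 1.1 rad and velocity of joint hatch below 0.05 rad/s and distance of tester from where it was at the start of the episode below 0.02 m and angle between tester's own z axis and vertical below 0.05 rad and linear speed of tester below 0.02 m/s and distance of each of can, tap_wrench, parts_bin from where it was at the start of the episode below 0.03 m).
It fails at once if the popped hatch is pushed back towards shut (a second press) (value of joint hatch between 0.15 and 1 rad and velocity of joint hatch below -0.1 rad/s).
It fails at once if the open hatch is gripped or held (more than 8 N from the fingers) (value of joint hatch above 0.3 rad and contact force between the fingers and hatch above 8 N).
It fails at once if the hatch is leaned on heavily (over 60 N) (contact force between the fingers and hatch above 60 N).
It fails at once if the tester is lifted, tipped or shoved (height (world z) of tester above 0.01 m or angle between tester's own z axis and vertical above 0.1 rad or distance of tester from where it was at the start of the episode above 0.02 m).
It fails at once if the spray can, tap wrench or parts bin is disturbed (distance of any of can, tap_wrench, parts_bin from where it was at the start of the episode above 0.03 m or angle between can's own z axis and vertical above 0.3 rad).
It also fails if it takes over 38 s, if anything falls off the work surface, if the arm or the gripper's body presses on something with over 40 N, if the wrist force passes 120 N, or if a joint passes its speed limit or range.

ROBOT

A 7-joint arm with a two-finger parallel gripper is mounted at the origin on the work surface. World frame = base frame: x ahead of the robot, y to its left, z up, the work surface at z = 0. Lengths are in m, angles in rad, forces in N, time in s.
With the tool pointing down it reaches from about 0.4 to 0.75 m from the base axis. Payload 19.5 kg.
Tool frame: the origin (TCP) lies at the very end of the fingers, on their centre line; the grasp point (between the pads) lies 19 mm behind it; z points along the fingers, y is the line along which they close (so a half turn about z gives the same grasp; the last joint's range is limited). The gripper opens to 85 mm and grips with 20 to 120 N. Pads are 22 mm wide; open, the fingers measure 114 mm over their backs; the gripper's body (76 mm by 85 mm) begins 54 mm behind the grasp point. The pads swing forward as they close: fully open they stand 13 mm farther back than shut.
Start: joints at [-1.215, 0.707, -0.028, 1.485, 0.022, 0.951, -0.075], TCP at [0.223, 0.53, 0.231] pointing down, gripper open.
Joint ranges: [-2.71, 2.71], [-0.32, 2.16], [-1.57, 1.52], [0, 2.45], [-1.46, 4.6], [0, 2.02], [-2.83, 2.83]. Speed limits (rad/s): [1.89, 1.89, 2.57, 2.57, 3.01, 3.01, 3.01].

INTERFACE

Orientations are given as [roll, pitch, yaw] about the fixed x, y, z axes, in that order (R = Rz(yaw) Ry(pitch) Rx(roll)).
In Python, from cell import monitor, grab_frame, get_calibration, r gives the robot as it stands.
- The arm moves only by the tool apply_moves, never from a script. Its argument "targets" is a list of rows, each a list of 7 numbers: the turn, a rotation vector about the tool's x, y, z in degrees, then the shift along the tool's x, y, z in cm, then the opening, from 0 (shut) to 1 (fully open). A call has 1 to 20 rows; each row shifts and turns the commanded pose from where the row before left it, along the tool's axes as they then stand; what a row does not reach is not made up. A row lasts 1/8 s, in which the tool goes at most 62.5 mm and 10.7 degrees, less where a joint would pass 70% of its speed; a pose out of reach is approached as far as the arm can. A call is refused whole if a number of a shift passes 6.25 or a number of a turn 10.7, either way. A call with a gripper value outside its range is refused whole. The fingers move at their own pace and stop on an object; "grip_force" is the grip in N (left out, the last holds). Time passes only in rows, so rows that do not move let the fingers close. It gives the time, the measured TCP pose, the force, the opening and the grip force at its end, in the units of the state.
- monitor.sense(): the state, without advancing time (a new reading comes with each control period).
- grab_frame(name): name is "side" or "top" or "wrist"; returns the picture (480x640x3 uint8, red, green, blue); there is no depth.
- get_calibration(name): a dict with "fovy" (degrees; the focal length in pixels is half the picture's height over the tangent of half this angle, whatever the lens; pixels are square), "cx", "cy" (the principal point, pixels), "R" (3x3) and "t" (3): a world point X has camera coordinates R X + t. Camera axes: x right, y down, z forward; pixel columns grow to the right and rows downward; lengths in m; the calibration is good to about 2 mm. The wrist camera is an equidistant fisheye: a pixel r from the principal point sees the ray r / f radians off the axis. A picture is of the moment at which its call begins: read the wrist's pose just before it. get_calibration takes no time and is no camera call; for the wrist camera it gives the pose at the moment of the call.
- r.finish_job(): hands the job in; it is judged then, once.
The state is a dict: "t": time; "joint_pos": joint angles; "joint_velocities": joint speeds; "joint_torque": joint torques, N m; "position": TCP position; "orientation": TCP orientation; "contact_force": force on the tool from outside, world axes, zero at the start; "moment": the same for the moment, N m; "opening": finger opening in m; "finger_force": force on a finger pad.
Only numpy, scipy, OpenCV 4.12 (cv2) and the standard library are available. Lean on these libraries where they do the work, as an engineer would, in place of code of your own. Each camera call takes 0.05 s, during which the arm holds its last target. There are 200 camera calls.

## Working session

There is one attempt and no reset: what is moved stays moved. The work goes in short steps, Python scripts to look and compute and a tool call to move; the robot and the scene stay as the last step left them, time stands still between calls to the robot, and variables do not carry over. Pictures are saved under pics/ and viewed, at most 10 in all, crops included, and the job is handed in when it is done.

Besides the shell and the picture viewer there is one more tool, called after "Emit:" by a JSON object that holds its "op" and its "data", one argument or row to a line. apply_moves: Moves the arm, as the interface text tells. Its arguments: {"type":"object","properties":{"targets":{"type":"array"},"grip_force":{"type":"number"}},"required":["targets"]}

```bash
mkdir -p pics; ls
python3 - <<'E'
from cell import monitor, grab_frame, get_calibration, r
import cv2,numpy as np
s=monitor.sense();print(s['t'],s['position'],s['orientation'],s['opening'])
for n in['top','side']:
    cv2.imwrite(f'pics/{n}0.png',grab_frame(n)[:,:,::-1]);c=get_calibration(n);print(n,c)
E
```

```text
pics
0.0 [0.22266524 0.52985495 0.23083415] [-3.14050428e+00  4.17063184e-05  2.74381616e+00] 0.08532174287661082
top {'fovy': 48.630675531542046, 'cx': 322.97257498535316, 'cy': 245.95189396969508, 'R': array([[-0.00499084, -0.99996962, -0.00598694],
       [-0.98718993,  0.00588165, -0.15944108],
       [ 0.15947145,  0.0051145 , -0.98718929]]), 't': array([-0.01612604,  0.54363294,  1.12509699])}
side {'fovy': 55.44929651053582, 'cx': 325.8275014950841, 'cy': 230.56228371309265, 'R': array([[ 0.6733665 , -0.73928083, -0.00643564],
       [-0.53907443, -0.48501613, -0.6885914 ],
       [ 0.50594103,  0.46714367, -0.725121  ]]), 't': array([-0.38310232,  0.35060829,  0.71395494])}
```

View pics/top0.png

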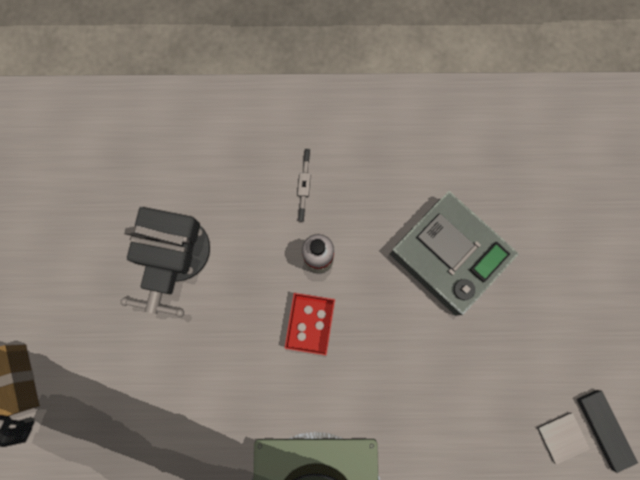

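View pics/side0.png

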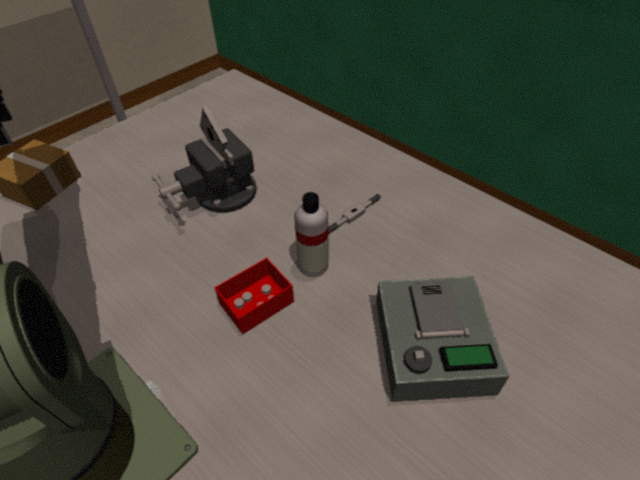

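The top view shows the tester on the right: ribs near (435,229), hinge bar about (452,272)-(478,243). The can is at (318,252), the bin at (310,323), the wrench at (304,185) and the vise on the left. In the side view the ribs are near (431,290) and the hinge bar runs (417,335)-(468,333). I'll enlarge both.

Run:
```python
import cv2,numpy as np
a=cv2.imread('pics/top0.png')[190:320,385:520];b=cv2.imread('pics/side0.png')[270:400,372:507]
f=lambda m:cv2.convertScaleAbs(cv2.resize(m,None,fx=2.9,fy=4.4) if 0 else cv2.resize(m,(396,381),interpolation=cv2.INTER_CUBIC),alpha=1.5)
cv2.imwrite('pics/crop.png',np.hstack([f(a),f(b)]))
```

```text
(no output)
```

View pics/crop.png

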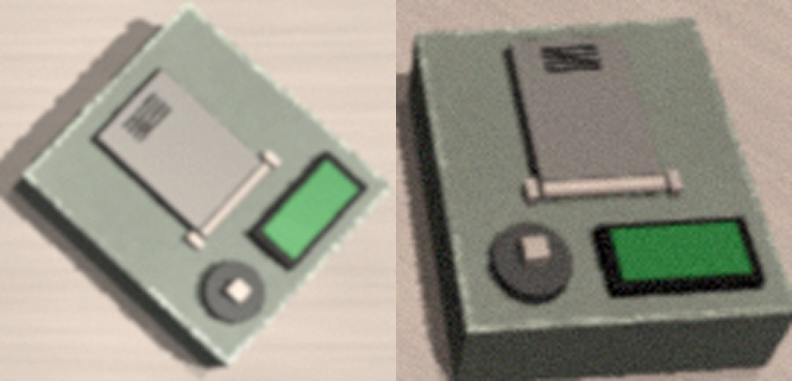

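```bash
cat > geo.py <<'E'
import numpy as np
from cell import get_calibration
def ray(n,u,v):
    c=get_calibration(n);f=240/np.tan(np.radians(c['fovy'])/2)
    d=c['R'].T@np.array([(u-c['cx'])/f,(v-c['cy'])/f,1]);return -c['R'].T@c['t'],d/np.linalg.norm(d)
def plane(n,p,z):
    o,d=ray(n,*p);return o+d*(z-o[2])/d[2]
def tri(p,q):
    (a,d),(b,e)=ray('top',*p),ray('side',*q)
    s=np.linalg.lstsq(np.c_[d,-e],b-a,rcond=None)[0];P,Q=a+s[0]*d,b+s[1]*e
    return (P+Q)/2,np.linalg.norm(P-Q)
E
python3 - <<'E'
from geo import *
np.set_printoptions(precision=4,suppress=True)
T=dict(patch=(435.1,229.6),hl=(477.1,243.9),hr=(451.8,271.9),c1=(438.9,213.9),c2=(417.4,236.7))
S=dict(patch=(431.7,289.8),hr=(418.7,334.5),hl=(466.8,331.8))
P={k:plane('top',v,.083 if k[0]=='h' else .087) for k,v in T.items()}
for k in P: print(k,P[k], tri(T[k],S[k]) if k in S else '', plane('side',S[k],P[k][2]) if k in S else '')
h=(P['hl']+P['hr'])/2;d=P['c1']/2+P['c2']/2-h;print('hinge',h,'len',np.linalg.norm(d[:2]),'yaw x+',np.degrees(np.arctan2(-d[1],-d[0])))
d2=P['patch']-h;print('patch from hinge',np.linalg.norm(d2[:2]),np.degrees(np.arctan2(-d2[1],-d2[0])))
b=P['hl']-P['hr'];print('barrel',np.linalg.norm(b),np.degrees(np.arctan2(b[1],b[0])))
for n,p,z in(('can top',(317,246),.198),('bin',(310,323),.05),('vise plate',(160,236),.24)):print(n,plane('top',p,z))
E
```

```text
patch [ 0.5703 -0.2578  0.087 ] (array([ 0.5694, -0.2568,  0.0906]), np.float64(0.0006170907316879536)) [ 0.5717 -0.2556  0.087 ]
hl [ 0.5396 -0.3465  0.083 ] (array([ 0.5395, -0.3462,  0.0847]), np.float64(0.00045099197479251193)) [ 0.5408 -0.3461  0.083 ]
hr [ 0.4802 -0.2902  0.083 ] (array([ 0.4802, -0.2898,  0.0864]), np.float64(0.000899652115223025)) [ 0.4825 -0.2892  0.083 ]
c1 [ 0.6044 -0.2672  0.087 ]  
c2 [ 0.5552 -0.2197  0.087 ]  
hinge [ 0.5099 -0.3184  0.083 ] len 0.10242677364115496 yaw x+ -133.00971141653216
patch from hinge 0.08552183781472812 -134.91194516685047
barrel 0.08180270353390476 -43.42184102130566
can top [ 0.5186 -0.0085  0.198 ]
bin [0.3758 0.0094 0.05  ]
vise plate [0.5321 0.2788 0.24  ]
```

Everything agrees: free end to hinge is 102 mm, press point to hinge 85.5 mm, and the hatch direction is 46.6°. The press point is (0.568, -0.257). I'll close the fingers, raise the arm and turn to yaw 46.6°.

Emit:
{"op": "apply_moves", "data": {
  "targets": [
    [0,0,9.2,0,0,-1.2,0],
    [0,0,9.2,0,0,-1.2,0],
    [0,0,9.2,0,0,-1.2,0],
    [0,0,9.2,0,0,-1.2,0],
    [0,0,9.2,0,0,-1.2,0],
    [0,0,9.2,0,0,-1.2,0],
    [0,0,9.2,0,0,-1.2,0],
    [0,0,9.2,0,0,-1.2,0],
    [0,0,9.2,0,0,-1.2,0],
    [0,0,9.2,0,0,-1.2,0],
    [0,0,9.2,0,0,-1.2,0],
    [0,0,9.2,0,0,-1.2,0],
    [0,0,0,0,0,0,0]
  ],
  "grip_force": 20
}}

```text
t: 1.72
position: [0.2227, 0.5302, 0.3753]
orientation: [3.141, -0.0, 0.818]
contact_force: [0.9, -0.1, -0.5]
opening: -0.0001
finger_force: 0.0
```

```bash
cat > go.py <<'E'
import sys,numpy as np
from scipy.spatial.transform import Rotation as R
from cell import monitor
s=monitor.sense();M=R.from_euler('xyz',s['orientation']).as_matrix()
print(s['t'],s['position'],np.degrees(s['orientation']),s['contact_force'],s['opening'],s['joint_pos'])
print('cm tool',100*M.T@(np.array([float(v) for v in sys.argv[1:4]])-s['position']))
E
python3 go.py .568 -.257 .37
```

```text
1.725 [0.22270978 0.53023092 0.37534409] [ 1.79988019e+02 -2.07181631e-02  4.68611875e+01] [ 0.91028653 -0.10611746 -0.52499564] -0.00010931773906656614 [-1.48148986  0.64314152  0.5703108   1.20022272 -0.33520121  1.3887316
 -1.69732135]
cm tool [-33.83452471  79.02404044   0.53869895]
```

Emit:
{"op": "apply_moves", "data": {
  "targets": [
    [0,0,0,-1.6,3.9,0,0],
    [0,0,0,-1.6,3.9,0,0],
    [0,0,0,-1.6,3.9,0,0],
    [0,0,0,-1.6,3.9,0,0],
    [0,0,0,-1.6,3.9,0,0],
    [0,0,0,-1.6,3.9,0,0],
    [0,0,0,-1.6,3.9,0,0],
    [0,0,0,-1.6,3.9,0,0],
    [0,0,0,-1.6,3.9,0,0],
    [0,0,0,-1.6,3.9,0,0],
    [0,0,0,-1.6,3.9,0,0],
    [0,0,0,-1.6,3.9,0,0],
    [0,0,0,-1.6,3.9,0,0],
    [0,0,0,-1.6,3.9,0,0],
    [0,0,0,-1.6,3.9,0,0],
    [0,0,0,-1.6,3.9,0,0],
    [0,0,0,-1.6,3.9,0,0],
    [0,0,0,-1.6,3.9,0,0],
    [0,0,0,-1.6,3.9,0,0],
    [0,0,0,0,0,0,0]
  ]
}}

```text
t: 4.22
position: [0.5547, -0.2014, 0.3737]
orientation: [-3.14, 0.002, 0.818]
contact_force: [0.2, 0.7, -1.1]
opening: 0.0
finger_force: 0.0
```

```bash
python3 go.py .568 -.257 .11
```

```text
4.225 [ 0.55469258 -0.20137023  0.37373964] [-1.79937030e+02  1.11649179e-01  4.68546243e+01] [ 0.15376686  0.65097038 -1.08327032] 6.2375431241955055e-06 [ 0.05816864  0.67411663  0.56032065  1.13850939 -0.34059583  1.4188246
 -0.18497993]
cm tool [-3.09743492  4.80417848 26.37478585]
```

Emit:
{"op": "apply_moves", "data": {
  "targets": [
    [0,0,0,-1.6,2.4,0,0],
    [0,0,0,-1.5,2.4,0,0],
    [0,0,0,0,0,5,0],
    [0,0,0,0,0,5,0],
    [0,0,0,0,0,5,0],
    [0,0,0,0,0,5,0],
    [0,0,0,0,0,4,0],
    [0,0,0,0,0,2,0],
    [0,0,0,0,0,0,0],
    [0,0,0,0,0,0,0]
  ]
}}

```text
t: 5.48
position: [0.5689, -0.254, 0.1163]
orientation: [3.141, -0.0, 0.819]
contact_force: [0.5, -0.9, 0.6]
opening: -0.0001
finger_force: 0.0
```

```bash
python3 go.py .568 -.257 .087
python3 - <<'E'
from cell import grab_frame
import cv2,numpy as np
f=lambda m:cv2.convertScaleAbs(cv2.resize(m,(396,381),interpolation=cv2.INTER_CUBIC),alpha=1.5)
cv2.imwrite('pics/above.png',np.hstack([f(grab_frame('top')[190:320,385:520,::-1]),f(grab_frame('side')[270:400,372:507,::-1])]))
E
```

```text
5.475 [ 0.56892698 -0.25402094  0.11630296] [ 1.79944814e+02 -1.69452368e-02  4.69030879e+01] [ 0.48726196 -0.85791068  0.64034583] -0.00010794105616679234 [ 0.1751046   0.96575338  0.43512666  1.43208934 -0.48009199  0.84897854
  0.0124174 ]
cm tool [-0.28173237  0.13302919  2.93034232]
```

View pics/above.png

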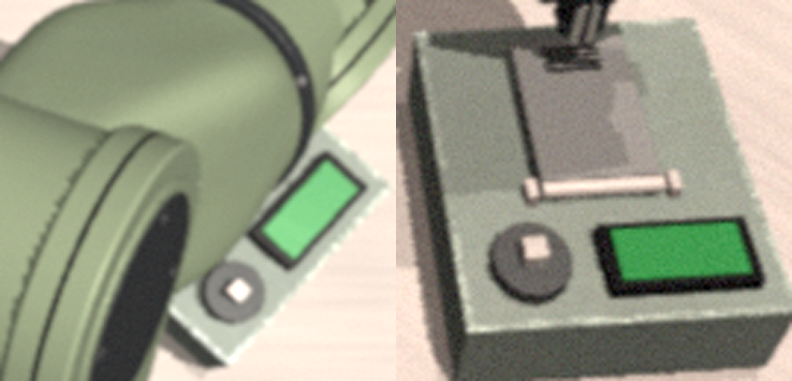

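The fingers are over the ribs (side crop, about (575,50)), 29 mm above the patch. I'll centre them and go down to just above it.

Emit:
{"op": "apply_moves", "data": {
  "targets": [
    [0,0,0,-0.3,0.1,1,0],
    [0,0,0,0,0,1,0],
    [0,0,0,0,0,0.4,0],
    [0,0,0,0,0,0,0],
    [0,0,0,0,0,0,0]
  ]
}}

```text
t: 6.2
position: [0.5674, -0.2571, 0.0915]
orientation: [3.141, 0.0, 0.817]
contact_force: [-0.2, -0.3, 0.2]
opening: -0.0001
finger_force: 0.0
```

Emit:
{"op": "apply_moves", "data": {
  "targets": [
    [0,0,0,0,0,0.2,0],
    [0,0,0,0,0,0.2,0],
    [0,0,0,0,0,0.2,0],
    [0,0,0,0,0,0.2,0],
    [0,0,0,0,0,0,0],
    [0,0,0,0,0,0,0]
  ]
}}

```text
t: 6.95
position: [0.5674, -0.257, 0.0834]
orientation: [3.142, -0.0, 0.817]
contact_force: [1.4, 1.1, 2.0]
opening: -0.0002
finger_force: 1.1
```

Emit:
{"op": "apply_moves", "data": {
  "targets": [
    [0,0,0,0,0,0.2,0],
    [0,0,0,0,0,0.2,0],
    [0,0,0,0,0,0.1,0],
    [0,0,0,0,0,0,0],
    [0,0,0,0,0,0,0]
  ]
}}

```text
t: 7.58
position: [0.5673, -0.2571, 0.0783]
orientation: [3.142, 0.0, 0.817]
contact_force: [0.9, 0.5, 1.6]
opening: 0.0
finger_force: 1.1
```

Emit:
{"op": "apply_moves", "data": {
  "targets": [
    [0,0,0,0,0,0.1,0],
    [0,0,0,0,0,0,0],
    [0,0,0,0,0,0,0]
  ]
}}

```text
t: 7.95
position: [0.5673, -0.2572, 0.0775]
orientation: [3.141, 0.0, 0.817]
contact_force: [-0.3, 1.0, 6.1]
opening: -0.0002
finger_force: 2.8
```

Emit:
{"op": "apply_moves", "data": {
  "targets": [
    [0,0,0,0,0,0.1,0],
    [0,0,0,0,0,0,0],
    [0,0,0,0,0,0,0]
  ]
}}

```text
t: 8.32
position: [0.5674, -0.2573, 0.0769]
orientation: [3.141, -0.0, 0.817]
contact_force: [-2.7, 1.4, 12.5]
opening: -0.0001
finger_force: 6.1
```

At 12.5 N it is on the stop, so the latch point has been passed. Now I'll release it and move straight up, out of the way.

Emit:
{"op": "apply_moves", "data": {
  "targets": [
    [0,0,0,0,0,-1.5,0],
    [0,0,0,0.5,0,-4,0],
    [0,0,0,1,0,-5,0],
    [0,0,0,1,0,-5,0],
    [0,0,0,1,0,-5,0],
    [0,0,0,1,0,-5,0],
    [0,0,0,0,-4,0,0],
    [0,0,0,0,-4,0,0],
    [0,0,0,0,-4,0,0],
    [0,0,0,0,-4,0,0],
    [0,0,0,0,-4,0,0],
    [0,0,0,0,0,0,0]
  ]
}}

```text
t: 9.82
position: [0.451, -0.0859, 0.3322]
orientation: [-3.141, -0.001, 0.819]
contact_force: [0.3, -0.5, 0.3]
opening: -0.0003
finger_force: 0.0
```

Emit:
{"op": "apply_moves", "data": {
  "targets": [
    [0,0,0,0,0,0,0],
    [0,0,0,0,0,0,0],
    [0,0,0,0,0,0,0],
    [0,0,0,0,0,0,0],
    [0,0,0,0,0,0,0],
    [0,0,0,0,0,0,0],
    [0,0,0,0,0,0,0],
    [0,0,0,0,0,0,0],
    [0,0,0,0,0,0,0],
    [0,0,0,0,0,0,0],
    [0,0,0,0,0,0,0],
    [0,0,0,0,0,0,0],
    [0,0,0,0,0,0,0],
    [0,0,0,0,0,0,0],
    [0,0,0,0,0,0,0],
    [0,0,0,0,0,0,0],
    [0,0,0,0,0,0,0],
    [0,0,0,0,0,0,0],
    [0,0,0,0,0,0,0],
    [0,0,0,0,0,0,0]
  ]
}}

```text
t: 12.32
position: [0.4523, -0.0874, 0.3313]
orientation: [3.142, 0.0, 0.817]
contact_force: [0.4, -0.2, -0.3]
opening: 0.0001
finger_force: 0.0
```

Emit:
{"op": "apply_moves", "data": {
  "targets": [
    [0,0,0,0,0,0,0],
    [0,0,0,0,0,0,0],
    [0,0,0,0,0,0,0],
    [0,0,0,0,0,0,0],
    [0,0,0,0,0,0,0],
    [0,0,0,0,0,0,0],
    [0,0,0,0,0,0,0],
    [0,0,0,0,0,0,0],
    [0,0,0,0,0,0,0],
    [0,0,0,0,0,0,0],
    [0,0,0,0,0,0,0],
    [0,0,0,0,0,0,0],
    [0,0,0,0,0,0,0],
    [0,0,0,0,0,0,0],
    [0,0,0,0,0,0,0],
    [0,0,0,0,0,0,0]
  ]
}}

```text
t: 14.32
position: [0.4523, -0.0874, 0.3313]
orientation: [3.142, 0.0, 0.817]
contact_force: [0.1, -0.8, -0.5]
opening: 0.0
finger_force: 0.0
```

Run:
```python
from cell import grab_frame,monitor
import cv2,numpy as np
print(monitor.sense()['t'])
f=lambda m:cv2.convertScaleAbs(cv2.resize(m,(396,381),interpolation=cv2.INTER_CUBIC),alpha=1.5)
cv2.imwrite('pics/open.png',np.hstack([f(grab_frame('top')[190:320,385:520,::-1]),f(grab_frame('side')[250:400,362:517,::-1])]))
```

```text
14.325
```

View pics/open.png

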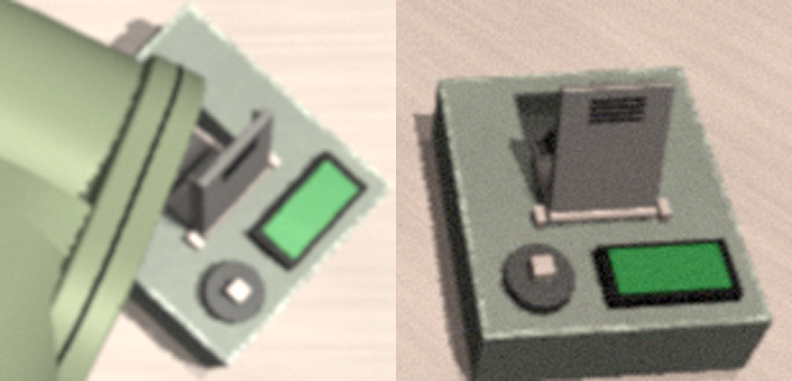

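The hatch stands upright (side crop, plate from (565,88) to (655,212)) and the tester is where it was. I'll watch it for two more seconds, then hand in.

Emit:
{"op": "apply_moves", "data": {
  "targets": [
    [0,0,0,0,0,0,0],
    [0,0,0,0,0,0,0],
    [0,0,0,0,0,0,0],
    [0,0,0,0,0,0,0],
    [0,0,0,0,0,0,0],
    [0,0,0,0,0,0,0],
    [0,0,0,0,0,0,0],
    [0,0,0,0,0,0,0],
    [0,0,0,0,0,0,0],
    [0,0,0,0,0,0,0],
    [0,0,0,0,0,0,0],
    [0,0,0,0,0,0,0],
    [0,0,0,0,0,0,0],
    [0,0,0,0,0,0,0],
    [0,0,0,0,0,0,0],
    [0,0,0,0,0,0,0],
    [0,0,0,0,0,0,0],
    [0,0,0,0,0,0,0]
  ]
}}

```text
t: 16.68
position: [0.4523, -0.0874, 0.3313]
orientation: [3.142, 0.0, 0.817]
contact_force: [0.6, -0.4, -0.6]
opening: 0.0001
finger_force: 0.0
```

Run:
```python
from cell import grab_frame,monitor,r
import cv2,numpy as np
g=grab_frame('side')[250:400,362:517,::-1]
g=cv2.convertScaleAbs(cv2.resize(g,(396,381),interpolation=cv2.INTER_CUBIC),alpha=1.5)
print('change since last look',cv2.absdiff(g,cv2.imread('pics/open.png')[:,396:]).mean())
print(r.finish_job())
```

```text
change since last look 3.933276332882632
the job is handed in; nothing more can be done
None
```

The hatch was pressed once to its stop at about 12.5 N and released. It sprang open by itself and stood open, untouched, for over two seconds, with the tester still in place in the last picture; I handed the job in at about 17 s (no verdict was returned).

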